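# Shut the guarded gas and air levers of the burner bench

### The job

Shut down the torch bench: reach through the window in the top of the gas valve's guard and press its lever (the one with the broad flat paddle) all the way down, then do the same at the other guard with the air lever (the one with the ball end). Gas must be fully shut before the air lever is pressed. Do not touch either guard, and leave the glassware, bottle and jar lid where they are.

Things in the scene. Friction and masses are not known exactly. Their poses are not given: they have to be found in the camera images.
- gas_lever (a joint): Gas lever: flat steel bar ending in a black paddle 32 x 42 x 8 mm (42 mm along guard y). 0 rad = fully up (open, bar 0.25 rad above level), 0.40 = down on its stop (shut, 0.15 below level). Starts at 0 to 0.08. No spring: about 5 N down on the end moves it and it stays where left. Hinge along guard y, 75 mm to guard +x of the window centre, 79 mm above the table.
- gas_tip (a point): Point on the middle of the paddle's upper face, on the pad to be pressed; about 101 mm above the table when up, 72 mm when fully down, always within 6 mm of the vertical through the window's centre.
- air_lever (a joint): Air lever: the same flat steel bar ending in a black ball 24 mm across. 0 rad = fully up (open, bar 0.25 rad above level), 0.40 = down on its stop (shut, 0.15 below level). Starts at 0 to 0.08. No spring: about 5 N down on the end moves it and it stays where left. Hinge along guard y, 75 mm to guard +x of the window centre, 71 mm above the table.
- air_tip (a point): Point on the top of the ball (square to the lever bar), to be pressed; about 101 mm above the table when up, 72 mm when fully down, always within 6 mm of the vertical through the window's centre.
- gas_guard: Fixed grey sheet-metal hood over the gas valve, x -70 to +110 mm, y +-66 mm, 113 mm high (bolt heads 116). Origin: table height, below the window's centre; z up, x towards the lever's hinge and the brass nozzle (ends at x 145 mm, 28 mm up). Long sides closed, short sides thin bars. Not to be touched. Gas and air hoods are alike; either may stand left or right.
- air_guard: Fixed grey sheet-metal hood over the air valve, x -70 to +110 mm, y +-66 mm, 113 mm high (bolt heads 116). Origin: table height, below the window's centre; z up, x towards the lever's hinge and the brass nozzle (ends at x 145 mm, 28 mm up). Long sides closed, short sides thin bars. Not to be touched. Gas and air hoods are alike; either may stand left or right.
- gas_window (a point): Centre of the window in the top of the gas guard, at the top face 113 mm above the table. Window: 84 mm along guard x by 80 mm along guard y, through 3 mm sheet. The lever's end lies right under it. Axes as the guard's.
- air_window (a point): Centre of the window in the top of the air guard, at the top face 113 mm above the table. Window: 84 mm along guard x by 80 mm along guard y, through 3 mm sheet. The lever's end lies right under it. Axes as the guard's.
- bottle: Loose bystander, to be left alone: small amber jar with a screw cap, 44 mm across, 85 mm tall, between the two guards. Origin: centre of its underside.
- beaker: Loose bystander, to be left alone: glass beaker 60 mm across, 75 mm tall, between the two guards, farther from the robot. Origin: centre of its underside.
- jar_lid: Loose bystander, to be left alone: white disc-shaped jar lid 72 mm across, 12 mm high, left of the guards. Origin: centre of its underside.
- flask: Loose bystander, to be left alone: conical glass flask, 84 mm across the foot, 140 mm tall, right of the guards. Origin: centre of its underside.

How it is judged (in metres and radians):
On the way, in this order (a step that is already met when the one before it is completed fails the run):
1. the gas lever is pressed fully down while the air lever is still up (value of joint gas_lever above 0.36 rad and value of joint air_lever below 0.15 rad), for 0.2 s.
2. the air lever is pressed fully down too (value of joint each of gas_lever, air_lever above 0.36 rad), for 0.2 s.
At the end, for the whole second after the job is handed in: Both levers are down on their stops (joint above 0.36 of 0.40 rad) (all of step 2); the robot touches nothing.
It fails at once if the robot touched the gas or air guard (contact force between any of gas_guard, air_guard and the fingers above 0.5 N or contact force between any of gas_guard, air_guard and the arm above 0.5 N).
It fails at once if the air lever was pressed before the gas was shut (value of joint gas_lever below 0.3 rad and value of joint air_lever above 0.15 rad).
It fails at once if a bystander was knocked over or moved more than 20 mm (distance of any of bottle, beaker, jar_lid, flask from where it was at the start of the episode above 0.02 m or angle between any of bottle, beaker, jar_lid, flask's own z axis and vertical above 0.4 rad).
It also fails if it takes over 45 s, if anything falls off the work surface, if the arm or the gripper's body presses on something with over 40 N, if the wrist force passes 120 N, or if a joint passes its speed limit or range.

### The arm

A 7-joint arm with a two-finger parallel gripper is mounted at the origin on the work surface. World frame = base frame: x ahead of the robot, y to its left, z up, the work surface at z = 0. Lengths are in mm, angles in rad, forces in N, time in s.
With the tool pointing down it reaches from about 425 to 875 mm from the base axis. Payload 4.7 kg.
Tool frame: the origin (TCP) lies on the centre line of the jaws, within the pads' length; the fingertips stand 19 mm ahead of it and the grasp point (between the pads) is the TCP (manip.tip_extent is the distance from the TCP to the fingertips, in mm); z points along the fingers, y is the line along which they close (so a half turn about z gives the same grasp; the last joint's range is limited). The gripper opens to 87 mm and grips with 3 to 60 N. Pads are 19 mm wide; open, the fingers measure 117 mm over their backs; the gripper's body (75 mm by 190 mm) begins 51 mm behind the grasp point.
Start: joints at [1.258, 0.321, -0.07, 1.45, 0.023, 1.371, -0.057], TCP at [208.64, -615.624, 241.587] pointing down, gripper open.
Joint ranges: [-2.86, 2.86], [-0.3, 2.09], [-1.38, 1.24], [0.06, 2.45], [-1.56, 4.7], [0.09, 2.05], [-2.69, 2.69]. Speed limits (rad/s): [2.57, 2.57, 3.14, 3.14, 3.14, 3.14, 3.14].

### API

Orientations are given as a unit quaternion [x, y, z, w].
In Python, from workcell import manip gives the robot as it stands.
- The arm moves only by the tool move_arm, never from a script. Its argument "targets" is a list of rows, each a list of 5 numbers: the opening, from -1 (shut) to 1 (fully open), then the shift along the tool's x, y, z in mm, then the turn about the tool's z in degrees. In form: [[grip, tx, ty, tz, yaw], ...]. A call has 1 to 10 rows; each row shifts and turns the commanded pose from where the row before left it, along the tool's axes as they then stand; what a row does not reach is not made up. A row lasts 1/8 s, in which the tool goes at most 62.5 mm and 10.7 degrees, less where a joint would pass 70% of its speed; a pose out of reach is approached as far as the arm can. A call is refused whole if a number of a shift passes 62.5 or a number of a turn 10.7, either way. A call with a gripper value outside its range is refused whole. The fingers move at their own pace and stop on an object; "force" is the grip in N (left out, the last holds). Time passes only in rows, so rows that do not move let the fingers close. It gives the time, the measured TCP pose, the force, the opening and the grip force at its end, in the units of the state.
- manip.observe(): the state, without advancing time (a new reading comes with each control period).
- manip.read_camera(name): name is "scene" or "top"; returns a dict with "frame" (420x560x3 uint8, red, green, blue), "K" (3x3 intrinsics, pixels), "k1" (the pictures are not rectified: a ray, as slopes to the right and down, at radius r is drawn at 1 + k1 r^2 times it, then the intrinsics apply), "extrinsics" (4x4, takes a point from camera to world coordinates). Camera axes: x right, y down, z forward; pixel columns grow to the right and rows downward; lengths in mm; the calibration is good to about 2 mm. A picture is of the moment at which its call begins. There is no depth.
- manip.sign_off(): hands the job in; it is judged then, once.
The state is a dict: "time_s": time; "q": joint angles; "qd": joint speeds; "effort": joint torques, N m; "eef_pos": TCP position; "tool_rot": TCP orientation; "wrist_force": force on the tool from outside, world axes, zero at the start; "torque": the same for the moment, N m; "grip_width": finger opening in mm; "grip_force": force on a finger pad.
Only numpy, scipy, OpenCV 4.12 (cv2) and the standard library are available. Lean on these libraries where they do the work, as an engineer would, in place of code of your own. Each camera call takes 0.05 s, during which the arm holds its last target. There are 200 camera calls.

## Working session

There is one attempt and no reset: what is moved stays moved. The work goes in short steps, Python scripts to look and compute and a tool call to move; the robot and the scene stay as the last step left them, time stands still between calls to the robot, and variables do not carry over. Pictures are saved under pics/ and viewed, at most 10 in all, crops included, and the job is handed in when it is done.

Besides the shell and the picture viewer there is one more tool, called after ">>>" as name([rows], argument=value, ...), one row to a line, values as JSON. move_arm: Moves the arm, as the interface text tells. Its arguments: {"type":"object","properties":{"targets":{"type":"array"},"force":{"type":"number"}},"required":["targets"]}

```bash
mkdir -p pics; cat > h.py <<'E'
import numpy as np, cv2
from workcell import manip
def cam(n):
    c=manip.read_camera(n); return c
def ray(c,u,v):
    K=np.array(c["K"]);k=c["k1"]
    p=cv2.undistortPoints(np.array([[[u,v]]],float),K,np.array([k,0,0,0.]))[0,0]
    E=np.array(c["extrinsics"]); d=E[:3,:3]@np.array([p[0],p[1],1]); return E[:3,3],d
def onz(c,u,v,z):
    o,d=ray(c,u,v); return o+d*(z-o[2])/d[2]
def proj(c,P):
    E=np.linalg.inv(np.array(c["extrinsics"]));q=E[:3,:3]@np.array(P,float)+E[:3,3];s=q[:2]/q[2]
    s=s*(1+c["k1"]*(s@s));K=np.array(c["K"]);return K[:2,:2]@s+K[:2,2]
E
python3 - <<'E'
from h import *
for n in("top","scene"):
    c=cam(n); cv2.imwrite(f"pics/{n}0.png",c["frame"][:,:,::-1]); print(n,c["K"],c["k1"],c["extrinsics"])
s=manip.observe();print(s["eef_pos"],s["tool_rot"],s["grip_width"],s["wrist_force"])
E
```

```text
top [[507.28994448   0.         276.9921372 ]
 [  0.         507.28994448 214.77877018]
 [  0.           0.           1.        ]] -0.07762797976469588 [[ 2.64404429e-02 -9.87869136e-01  1.53021155e-01  3.80539114e+02]
 [-9.99473572e-01 -2.32452335e-02  2.26326565e-02 -1.43907166e+01]
 [-1.88010903e-02 -1.53539018e-01 -9.87963708e-01  1.28310171e+03]
 [ 0.00000000e+00  0.00000000e+00  0.00000000e+00  1.00000000e+00]]
scene [[508.70700185   0.         282.55940078]
 [  0.         508.70700185 210.35294566]
 [  0.           0.           1.        ]] -0.09482767684755683 [[ 5.68316800e-01  5.83103748e-01 -5.80522208e-01  1.42692586e+03]
 [ 8.22800642e-01 -4.06080856e-01  3.97614690e-01 -5.82894553e+02]
 [-3.88833929e-03 -7.03625154e-01 -7.10560711e-01  1.18352210e+03]
 [ 0.00000000e+00  0.00000000e+00  0.00000000e+00  1.00000000e+00]]
[ 208.43767115 -615.20147529  240.58011304] [ 9.86679528e-01  1.62673898e-01 -1.95474345e-04 -8.21354981e-04] 87.25653539894064 [ 0.54852795 -0.15983921 -0.6768312 ]
```

View pics/top0.png

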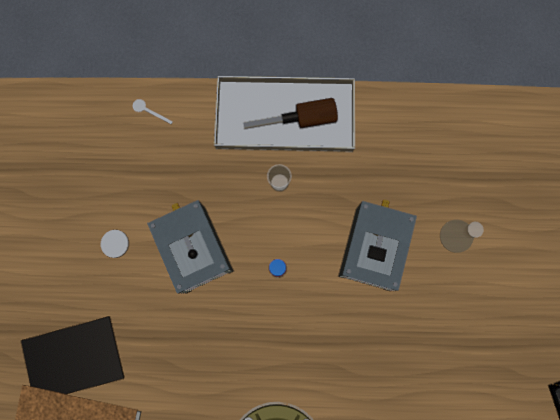

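View pics/scene0.png

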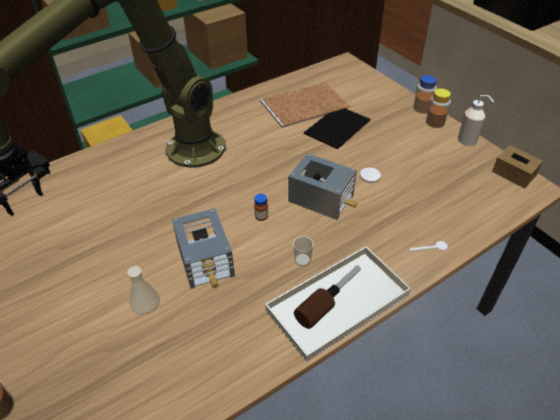

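The top view shows the gas guard on the right, with a square paddle at about (377,253). The air guard is on the left, with its ball at about (193,254). The scene view agrees: paddle at (200,234), ball at (317,176). Next I'll measure the windows and tips.

```bash
cat > m.py <<'E'
from h import *
c=cam("top");f=c["frame"].astype(int);s=cam("scene")
out=[]
for n,(u,v),(us,vs),zt in(("gas",(377,253),(200,234),98),("air",(193,254),(317,176),90)):
    dark=(f.max(2)<40).astype(np.uint8)
    # window: bright greyish neutral area, filled hull
    w=((f.min(2)>115)&(f.max(2)-f.min(2)<25)).astype(np.uint8)
    R=np.zeros_like(w);R[v-32:v+32,u-32:u+32]=1
    cs=cv2.findContours(w*R,cv2.RETR_EXTERNAL,cv2.CHAIN_APPROX_NONE)[0]
    k=max(cs,key=cv2.contourArea);r=cv2.minAreaRect(k);print(n,"win",r,"px of area",cv2.contourArea(k))
    R[:]=0;R[v-15:v+15,u-15:u+15]=1
    ys,xs=np.nonzero(dark*R);print(" tip px",xs.mean(),ys.mean(),len(xs),"world",onz(c,xs.mean(),ys.mean(),zt).round(1))
    P=np.array([onz(c,*p,111.5)[:2] for p in cv2.boxPoints(r)]);print(" corners",P.round(1).tolist(),"ctr",P.mean(0).round(1))
    a=cv2.resize(c["frame"][v-55:v+45,u-50:u+50],(380,380),interpolation=cv2.INTER_CUBIC);b=cv2.resize(s["frame"][vs-50:vs+50,us-50:us+50],(220,220));out.append(np.vstack([a,np.pad(b,((0,0),(0,160),(0,0)))]))
cv2.imwrite("pics/crop.png",np.hstack(out)[:,:,::-1])
E
python3 m.py
```

```text
gas win ((377.76922607421875, 253.34616088867188), (33.942142486572266, 34.99461364746094), 15.255120277404785) px of area 728.0
 tip px 376.51256281407035 253.26633165829145 199 world [ 478.6 -222.1   98. ]
 corners [[447.6, -174.3], [526.4, -195.4], [507.3, -271.5], [428.9, -249.7]] ctr [ 477.5 -222.8]
air win ((190.6179656982422, 253.76809692382812), (34.708744049072266, 33.09779357910156), 66.25050354003906) px of area 804.0
 tip px 192.18965517241378 253.63793103448276 58 world [467.6 211.1  90. ]
 corners [[485.7, 263.9], [518.8, 194.2], [445.7, 158.1], [413.0, 227.1]] ctr [465.8 210.8]
```

View pics/crop.png

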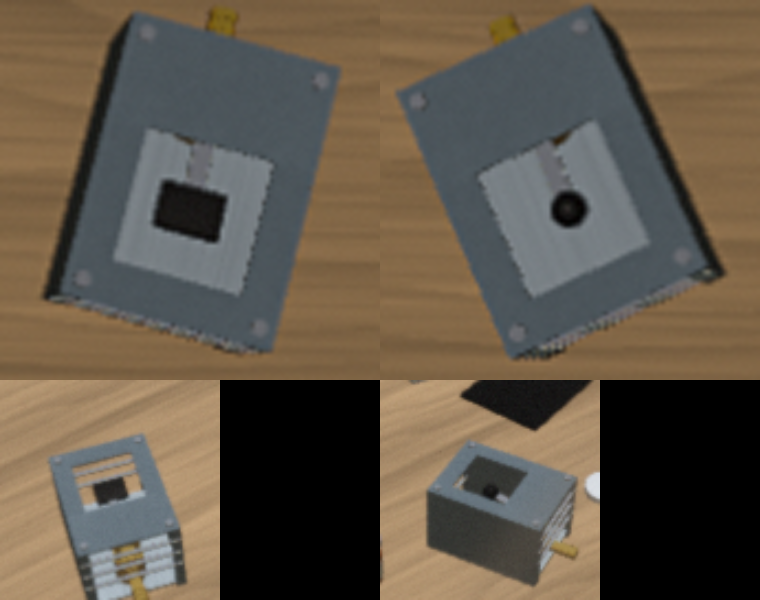

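The close-up confirms both windows. Gas is centred at about (478,-222) with a yaw of -15°, and air is at about (466,211) with a yaw of +25°. I'll close the gripper, align it and go above the gas guard.

>>> move_arm([
  [-1,0,0,0,8.4],
  [-1,0,0,0,8.4],
  [-1,0,0,0,8.4],
  [-1,0,0,0,8.4],
  [-1,17.5,-40,0,0],
  [-1,17.5,-40,0,0],
  [-1,17.5,-40,0,0],
  [-1,17.5,-40,0,0],
  [-1,17.5,-40,0,0],
  [-1,17.5,-40,0,0],
])

```text
time_s: 1.45
eef_pos: [372.5, -409.3, 241.5]
tool_rot: [0.992, -0.129, -0.0, 0.0]
wrist_force: [0.8, -0.3, 0.3]
grip_width: 1.5
grip_force: 0.0
```

>>> move_arm([
  [-1,17.5,-40,0,0],
  [-1,17.5,-40,0,0],
  [-1,17.5,-40,0,0],
  [-1,0,-40,0,0],
  [-1,0,-40,0,0],
  [-1,0,0,0,0],
  [-1,0,0,0,0],
])

```text
time_s: 2.33
eef_pos: [473.4, -231.6, 241.5]
tool_rot: [0.992, -0.13, -0.0, 0.0]
wrist_force: [0.3, -0.0, -1.3]
grip_width: 0.4
grip_force: 0.0
```

```bash
cat > d.py <<'E'
import sys
from h import *
from scipy.spatial.transform import Rotation as R
s=manip.observe();r=R.from_quat(s["tool_rot"]);t=np.array([float(a) for a in sys.argv[1:4]])
p=np.array(s["eef_pos"]);x=r.as_matrix()[:,0]
print("t",s["time_s"],"p",p.round(1),"yaw",np.degrees(np.arctan2(x[1],x[0])).round(1),"tool shift",r.inv().apply(t-p).round(1),"F",np.round(s["wrist_force"],1),"w",s["grip_width"])
E
python3 d.py 478 -222 150
```

```text
t 2.325 p [ 473.4 -231.6  241.5] yaw -14.9 tool shift [  2.  -10.5  91.5] F [ 0.3 -0.  -1.3] w 0.4193889346912315
```

>>> move_arm([
  [-1,2,-10.5,0,0],
  [-1,0,0,30,0],
  [-1,0,0,30,0],
  [-1,0,0,25,0],
  [-1,0,0,0,0],
  [-1,0,0,0,0],
])

```text
time_s: 3.08
eef_pos: [479.1, -221.6, 157.6]
tool_rot: [0.992, -0.13, 0.001, 0.0]
wrist_force: [0.3, 0.1, 0.8]
grip_width: 0.1
grip_force: 0.0
```

```bash
python3 d.py 478 -222 91; python3 - <<'E'
from h import *
o=[]
for n in("top","scene"):
    c=cam(n);u,v=proj(c,[478,-222,113]).astype(int);o.append(cv2.resize(c["frame"][v-60:v+60,u-60:u+60],(400,400),interpolation=cv2.INTER_CUBIC))
cv2.imwrite("pics/g1.png",np.hstack(o)[:,:,::-1])
E
```

```text
t 3.075 p [ 479.1 -221.6  157.6] yaw -14.9 tool shift [-1.   0.6 66.5] F [0.3 0.1 0.8] w 0.08285266312924353
```

View pics/g1.png

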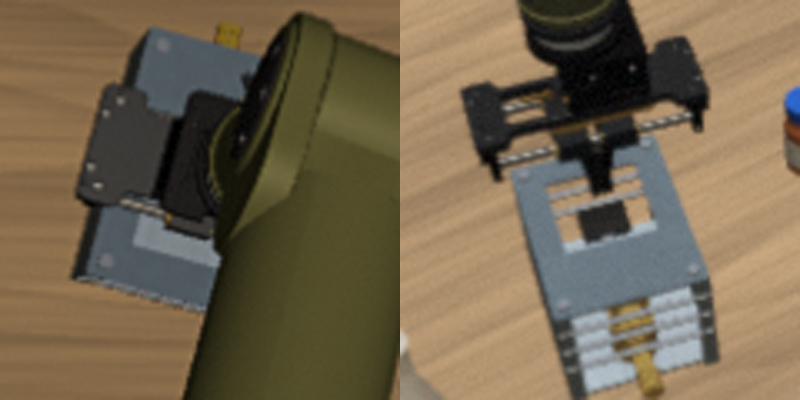

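In the scene view the closed fingers hang centred over the window, above the paddle (crop at about (600,190)). I'll go down in steps.

>>> move_arm([
  [-1,0,0,10,0],
  [-1,0,0,10,0],
  [-1,0,0,10,0],
  [-1,0,0,8,0],
  [-1,0,0,6,0],
  [-1,0,0,6,0],
  [-1,0,0,6,0],
  [-1,0,0,4,0],
  [-1,0,0,0,0],
])

```text
time_s: 4.3
eef_pos: [478.5, -221.2, 96.1]
tool_rot: [0.992, -0.129, 0.0, 0.0]
wrist_force: [0.5, 0.0, 0.2]
grip_width: 0.5
grip_force: 0.1
```

```bash
python3 d.py 478 -222 91
```

```text
t 4.3 p [ 478.5 -221.2   96.1] yaw -14.9 tool shift [-0.3  0.9  5.1] F [0.5 0.  0.2] w 0.5109729765307776
```

>>> move_arm([
  [-1,0,0,2,0],
  [-1,0,0,2,0],
  [-1,0,0,1,0],
  [-1,0,0,0,0],
])

```text
time_s: 4.8
eef_pos: [479.0, -221.3, 92.3]
tool_rot: [0.992, -0.129, 0.001, 0.0]
wrist_force: [-2.9, 0.9, 7.9]
grip_width: 0.8
grip_force: 3.8
```

>>> move_arm([
  [-1,0,0,2,0],
  [-1,0,0,0,0],
])

```text
time_s: 5.05
eef_pos: [479.1, -221.4, 91.9]
tool_rot: [0.992, -0.129, 0.001, 0.0]
wrist_force: [-6.9, 3.4, 17.6]
grip_width: 0.3
grip_force: 9.1
```

The force rises at a tip height of about 73 mm, so the lever is on its stop. I'll hold, go up, then look at the lever.

>>> move_arm([
  [-1,0,0,1,0],
  [-1,0,0,0,0],
  [-1,0,0,-15,0],
  [-1,0,0,-25,0],
  [-1,0,0,-35,0],
  [-1,0,0,-40,0],
  [-1,0,40,0,0],
  [-1,0,0,0,0],
])

```text
time_s: 6.05
eef_pos: [467.1, -263.5, 203.8]
tool_rot: [0.991, -0.132, 0.0, 0.001]
wrist_force: [-0.0, 0.6, -0.3]
grip_width: 0.5
grip_force: 0.0
```

```bash
python3 d.py 466.5 211 210; python3 - <<'E'
from h import *
c=cam("scene");u,v=proj(c,[478,-222,113]).astype(int)
a=cv2.resize(c["frame"][v-50:v+50,u-50:u+50],(500,500),interpolation=cv2.INTER_CUBIC)
cv2.imwrite("pics/g2.png",a[:,:,::-1])
f=c["frame"].astype(int);R=f[v-12:v+25,u-20:u+20].max(2)<40
ys,xs=np.nonzero(R);print("dark centroid",xs.mean()+u-20,ys.mean()+v-12,len(xs))
for z,h in((101,0),(72,1)):print(z,proj(c,[478,-222,z]))
E
```

```text
t 6.05 p [ 467.1 -263.5  203.8] yaw -15.2 tool shift [-124.9 -457.8   -7.3] F [-0.   0.6 -0.3] w 0.500778486490006
dark centroid 194.64864864864865 231.67567567567568 37
101 [200.00948435 231.78110821]
72 [201.19825856 238.45738823]
```

View pics/g2.png

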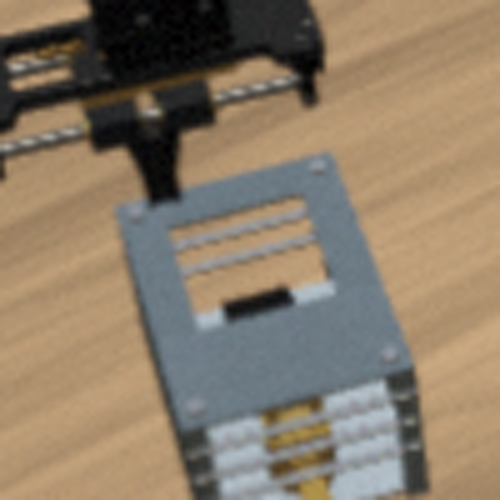

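The paddle now sits low and is mostly hidden under the hood's far edge (crop at about (258,303)), so gas is shut. Next I'll go to the air guard, passing above everything.

>>> move_arm([
  [-1,-10,-38,0,0],
  [-1,-10,-38,0,0],
  [-1,-10,-38,0,0],
  [-1,-10,-38,0,0],
  [-1,-10,-38,0,0],
  [-1,-10,-38,0,0],
  [-1,-10,-38,0,0],
  [-1,-10,-38,0,0],
  [-1,-10,-38,0,0],
  [-1,-10,-38,0,0],
])

```text
time_s: 7.35
eef_pos: [468.4, 135.5, 203.1]
tool_rot: [0.992, -0.129, -0.0, -0.0]
wrist_force: [0.8, -0.1, 1.2]
grip_width: 0.2
grip_force: 0.0
```

>>> move_arm([
  [-1,-12,-38,0,0],
  [-1,-12,-38,0,0],
  [-1,0,0,0,-10],
  [-1,0,0,0,-10],
  [-1,0,0,0,-10],
  [-1,0,0,0,-10],
  [-1,0,0,0,0],
  [-1,0,0,0,0],
])

```text
time_s: 8.35
eef_pos: [465.1, 213.1, 203.3]
tool_rot: [0.976, 0.216, -0.0, -0.0]
wrist_force: [0.5, 0.3, 0.8]
grip_width: 0.7
grip_force: 0.0
```

```bash
python3 d.py 466.5 211 150
```

```text
t 8.35 p [465.1 213.1 203.3] yaw 25.0 tool shift [ 0.4  2.6 53.3] F [0.5 0.3 0.8] w 0.6748107401571362
```

>>> move_arm([
  [-1,0.5,2.5,20,0],
  [-1,0,0,20,0],
  [-1,0,0,12,0],
  [-1,0,0,0,0],
  [-1,0,0,0,0],
])

```text
time_s: 8.98
eef_pos: [467.3, 211.0, 152.2]
tool_rot: [0.976, 0.217, 0.0, -0.0]
wrist_force: [-0.6, -1.1, -0.2]
grip_width: 0.3
grip_force: 0.0
```

```bash
python3 d.py 466.5 211 91; python3 - <<'E'
from h import *
c=cam("scene");u,v=proj(c,[466,211,113]).astype(int)
a=cv2.resize(c["frame"][v-50:v+50,u-50:u+50],(500,500),interpolation=cv2.INTER_CUBIC)
cv2.imwrite("pics/a1.png",a[:,:,::-1])
E
```

```text
t 8.975 p [467.3 211.  152.2] yaw 25.1 tool shift [-0.8 -0.3 61.2] F [-0.6 -1.1 -0.2] w 0.345179938317933
```

View pics/a1.png

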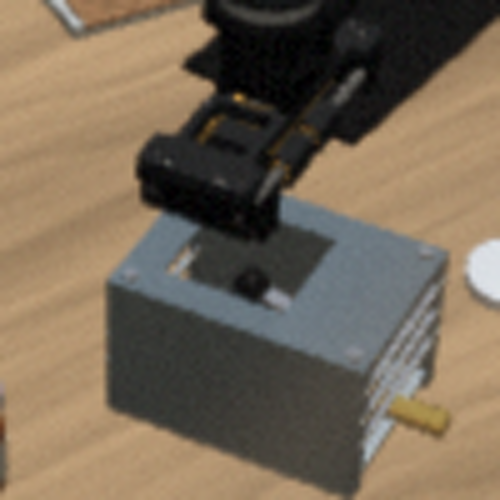

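The ball is visible in the window (crop at about (250,283)) and the tool is centred over it. I'll press it down.

>>> move_arm([
  [-1,0,0,10,0],
  [-1,0,0,10,0],
  [-1,0,0,10,0],
  [-1,0,0,6,0],
  [-1,0,0,6,0],
  [-1,0,0,6,0],
  [-1,0,0,6,0],
  [-1,0,0,4,0],
  [-1,0,0,2,0],
  [-1,0,0,0,0],
])

```text
time_s: 10.28
eef_pos: [467.2, 210.9, 91.4]
tool_rot: [0.976, 0.218, 0.0, -0.0]
wrist_force: [-0.3, -0.1, 0.4]
grip_width: 0.6
grip_force: 0.1
```

>>> move_arm([
  [-1,0,0,2,0],
  [-1,0,0,0,0],
])

```text
time_s: 10.52
eef_pos: [467.5, 211.0, 90.6]
tool_rot: [0.976, 0.218, 0.001, 0.0]
wrist_force: [-2.8, -2.1, 8.9]
grip_width: 0.5
grip_force: 4.4
```

>>> move_arm([
  [-1,0,0,2,0],
  [-1,0,0,1,0],
  [-1,0,0,0,0],
])

```text
time_s: 10.9
eef_pos: [467.6, 211.1, 89.8]
tool_rot: [0.976, 0.217, 0.001, 0.001]
wrist_force: [-9.9, -4.8, 27.5]
grip_width: 0.5
grip_force: 13.5
```

>>> move_arm([
  [-1,0,0,0,0],
  [-1,0,0,-15,0],
  [-1,0,0,-25,0],
  [-1,0,0,-35,0],
  [-1,0,0,-40,0],
  [-1,0,0,-40,0],
  [-1,0,0,0,0],
  [-1,0,0,0,0],
])

```text
time_s: 11.9
eef_pos: [466.9, 210.6, 241.0]
tool_rot: [0.976, 0.217, 0.0, 0.0]
wrist_force: [0.1, -0.3, -0.5]
grip_width: 0.3
grip_force: 0.0
```

```bash
python3 d.py 466.5 211 240; python3 - <<'E'
from h import *
c=cam("scene")
cs=[]
for y,x in((-222,478),(211,466)):
    u,v=proj(c,[x,y,113]).astype(int);cs.append(cv2.resize(c["frame"][v-40:v+40,u-40:u+40],(400,400),interpolation=cv2.INTER_CUBIC))
cv2.imwrite("pics/end.png",np.hstack(cs)[:,:,::-1])
E
```

```text
t 11.9 p [466.9 210.6 241. ] yaw 25.1 tool shift [-0.2 -0.6  1. ] F [ 0.1 -0.3 -0.5] w 0.2663227684071684
```

View pics/end.png

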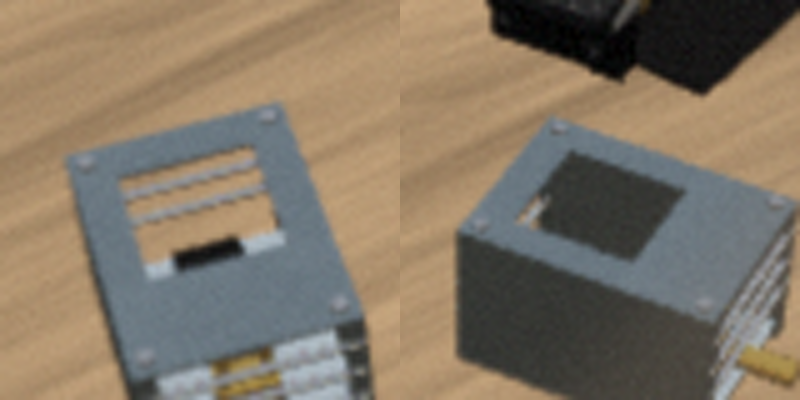

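The paddle stays low (crop at about (208,253)) and the ball has dropped out of view below its window. Both levers are down and the arm is clear.

```bash
python3 -c "
from workcell import manip;print(manip.sign_off())"
```

```text
the job is handed in; nothing more can be done
None
```

I pressed the gas lever down to its stop, then the air lever, and handed the job in at about 12 s with the arm clear; I saw no sign of contact with a guard or bystander, but hand-in gave no verdict.

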